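# Start the sanding station

## Robot

A 6-joint arm with a two-finger parallel gripper is mounted at the origin on the work surface. World frame = base frame: x ahead of the robot, y to its left, z up, the work surface at z = 0. Lengths are in m, angles in degrees, forces in N, time in s.
With the tool pointing down it reaches from about 0.4 to 0.825 m from the base axis. Payload 7 kg.
Tool frame: the origin (TCP) lies midway between the tips of the shut fingers; the grasp point (between the pads) lies ctrl.tcp_to_grasp behind it (ctrl.tcp_to_grasp is the distance from the TCP to the grasp point, in m); z points along the fingers, y is the line along which they close (so a half turn about z gives the same grasp; the last joint's range is limited). The gripper opens to 88 mm and grips with 3 to 60 N. Pads are 19 mm wide; open, the fingers measure 130 mm over their backs; the gripper's body (78 mm by 193 mm) begins 47 mm behind the grasp point.
Start: joints at [-55.227, 20.546, 0.682, 0, -70.136, -16.507], TCP at [0.212, -0.641, 0.204] pointing down, gripper open.
Joint ranges: [-176.03, 176.03], [-82.01, 121.73], [-58.28, 71.71], [-173.87, 95.51], [-174.79, -0.11], [-173.66, 173.66]. Speed limits (degrees/s): [136.94, 136.94, 172.46, 180, 180, 180].

## Interface

Orientations are given as [roll, pitch, yaw] about the fixed x, y, z axes, in that order (R = Rz(yaw) Ry(pitch) Rx(roll)).
In Python, from plant import ctrl, imaging, close_job gives the robot as it stands.
- The arm moves only by the shell command python3 -m crank 'ROWS'. ROWS is JSON, a list of rows, each a list of 3 entries, a list of its own where there are three numbers: the shift along the world's x, y, z in m, then the turn, a rotation vector about the world's x, y, z in degrees, then the opening, from -1 (shut) to 1 (fully open), so that 0 is half open. A call has 1 to 12 rows; each row shifts and turns the commanded pose from where the row before left it; what a row does not reach is not made up. A row lasts 1/10 s, in which the tool goes at most 50 mm and 8.59 degrees, less where a joint would pass 70% of its speed; a pose out of reach is approached as far as the arm can. A call is refused whole if a number of a shift passes 0.05 or a number of a turn 8.59, either way. A call with a gripper value outside its range is refused whole. The fingers move at their own pace and stop on an object; the grip force is fixed at half the most. Time passes only in rows, so rows that do not move let the fingers close. It gives the time, the measured TCP pose, the force, the opening and the grip force at its end, in the units of the state.
- ctrl.get_obs(): the state, without advancing time (a new reading comes with each control period).
- imaging.snapshot(name): name is "scene" or "top" or "wrist"; returns (picture, depth): 480x640x3 uint8, blue, green, red; 480x640 float32, m along the optical axis (not along the pixel's ray), 0 where there is no reading.
- imaging.camera_model(name): a dict with "mtx" (3x3 intrinsics, pixels), "D" ([k1, k2, p1, p2, k3] as OpenCV has them; the pictures are not rectified), "R" (3x3) and "t" (3): a world point X has camera coordinates R X + t. Camera axes: x right, y down, z forward; pixel columns grow to the right and rows downward; lengths in m; the calibration is good to about 2 mm. A picture is of the moment at which its call begins: read the wrist's pose just before it. camera_model takes no time and is no camera call; for the wrist camera it gives the pose at the moment of the call.
- close_job(): hands the job in; it is judged then, once.
The state is a dict: "clock": time; "joint_pos": joint angles; "qvel": joint speeds; "tau": joint torques, N m; "tool_pos": TCP position; "orientation": TCP orientation; "force": force on the tool from outside, world axes, zero at the start; "moment": the same for the moment, N m; "opening": finger opening in m; "gripper_force": force on a finger pad.
Only numpy, scipy, OpenCV 4.12 (cv2) and the standard library are available. Lean on these libraries where they do the work, as an engineer would, in place of code of your own. Each camera call takes 0.05 s, during which the arm holds its last target. There are 200 camera calls.

## Task

Start up the disc sander the way the workshop does it: switch on the aluminium power bar with its red rocker, next switch on the dust extractor with the black rocker on the grey box, and only when both are on press the green start button on the sander all the way in and let it go. Only press with the fingertips: pick nothing up, do not press the red stop button, and leave everything else on the bench where it stands.

Things in the scene. Friction and masses are not known exactly. Their poses are not given: they have to be found in the camera images.
- power_on (a point): Point to press on the power bar's red rocker: on the surface of its ON half, 12 mm along the slope from the hinge line, 5 mm from the end of the rocker. It moves with the rocker: 55 mm above the bench when off, 50 mm when on. Its x axis points from the hinge to the ON end, z is up (as long as the rocker is off).
- power (a joint): Concave snap rocker, 24 x 34 mm, hinged across its middle; 0 = off, 0.42 rad = on, it snaps to the nearer end and stays (about 3.6 N at 12 mm from the hinge throws it). The ON half has a white dot near its end: off, it slopes up from the hinge; on, it lies level, 6 mm above the bar's top face (50 mm above the bench).
- extractor_on (a point): Point to press on the extractor box's black rocker: on the surface of its ON half, 12 mm along the slope from the hinge line, 5 mm from the end of the rocker. It moves with the rocker: 64 mm above the bench when off, 59 mm when on. Its x axis points from the hinge to the ON end, z is up (as long as the rocker is off).
- extractor (a joint): Concave snap rocker, 26 x 34 mm, hinged across its middle; 0 = off, 0.42 rad = on, it snaps to the nearer end and stays (about 3.6 N at 12 mm from the hinge throws it). The ON half has a white dot near its end: off, it slopes up from the hinge; on, it lies level, 6 mm above the box's top face (59 mm above the bench).
- start_top (a point): Centre of the top face of the green start button (28 mm across, 6 mm travel, spring return, 1.5 N to start and 5 N to bottom), on the higher end of the sander's sloping console, 118 mm above the bench. z axis: out of the button, 0.26 rad from vertical towards the sander's front; press along -z. x axis: up the slope, away from the red button. The 44 mm black collar is 10 mm below its top.
- start (a joint): Travel of the green button: 0 = out, 0.006 m = fully in.
- stop_top (a point): Centre of the top of the red mushroom stop button (37 mm across), 68 mm down the slope from the green one, standing 9 mm prouder from the console than the green one. Not to be pressed.
- stop (a joint): Travel of the red button: 0 = out, 0.006 m = fully in. Must stay out.
- power_bar: Aluminium power bar, 250 x 59 mm, 44 mm high, screwed to the bench. Origin: centre of its underside. Long side along y; the red rocker lies along it, hinge at y = +87 mm, ON half towards +y (the bar's nearer end). Two black plugs stand 70 mm high above the bench at y = -30 and -80 mm.
- extractor_box: Grey switch box of the dust extractor, 96 x 86 mm, 53 mm high, fixed to the bench. Origin: centre of its underside. The black rocker lies along its x axis, hinge at x = +6 mm, ON half towards +x (the side with the steel conduit); a green lamp is at the other side.
- sander: Green benchtop disc sander with a 200 mm disc, fixed. Origin: centre of its grey base (320 x 345 mm) on the bench, front towards -x. Disc guard and motor up to 280 mm high at y = -50 to +180 mm, work table 157 mm high at x = -165 to -50, y = -43 to +173 mm. The console with the buttons is at its right, at y = -125 mm, x = -100 to +45 mm; from the buttons to the work table it is 82 mm.
- birdhouse: Loose unpainted pine birdhouse, 125 x 125 mm, roof 175 x 155 mm, 186 mm high. Origin: centre of its underside. Leave alone.
- pencil_tin: Loose blue tin of pencils, 72 mm across, 100 mm high, pencils to 145 mm. Origin: centre of its underside. Leave alone.
- sanding_block: Loose cork sanding block, 65 x 110 mm, 34 mm high. Origin: centre of its underside. Leave alone.
- hammer: Loose hammer lying flat, 270 mm long along its x axis, handle towards -x, head 26 mm high at the +x end; origin near the middle of its length, on the bench. Leave alone.
Not all that is in view belongs to the job. Of the things that look like the extractor_box, take the one that is nearest to the robot's base at the start.

How it is judged:
By the outcome, as a careful person would: the job done as asked, in the order asked, and still so for the second after the job is handed in, with the robot touching nothing.
It also fails if it takes over 51 s, if anything falls off the work surface, if the arm or the gripper's body presses on something with over 40 N, if the wrist force passes 120 N, or if a joint passes its speed limit or range.

## Working session

There is one attempt and no reset: what is moved stays moved. The work goes in short steps, Python scripts to look and compute and a shell command to move; the robot and the scene stay as the last step left them, time stands still between calls to the robot, and variables do not carry over. Pictures are saved under pics/ and viewed, at most 10 in all, crops included, and the job is handed in when it is done.

```bash
mkdir -p pics
cat > h.py <<'E'
import numpy as np,cv2
from plant import ctrl,imaging
def ray(cm,uv):
    K=np.array(cm["mtx"],float);D=np.array(cm["D"],float);R=np.array(cm["R"]);t=np.array(cm["t"])
    p=cv2.undistortPoints(np.array(uv,float).reshape(-1,1,2),K,D).reshape(-1,2)
    return -R.T@t,(np.c_[p,np.ones(len(p))]@R)
def onplane(cm,uv,z):
    c,d=ray(cm,uv);return c+d*((z-c[2])/d[:,2])[:,None]
def pts(cm,dep,uv):
    c,d=ray(cm,uv);uv=np.array(uv,int);return c+d*dep[uv[:,1],uv[:,0]][:,None]
E
python3 - <<'E'
from h import *
import pickle
for n in("scene","top"):
    p,d=imaging.snapshot(n);cm=imaging.camera_model(n);cv2.imwrite(f"pics/{n}0.png",p);pickle.dump((p,d,cm),open(n+"0.pkl","wb"))
    print(n,-np.array(cm["R"]).T@cm["t"])
print(ctrl.get_obs(),ctrl.tcp_to_grasp)
E
```

```text
scene [ 1.39447356 -0.19665335  1.38622037]
top [ 0.33866524 -0.04258791  1.65812654]
{'clock': 0.1, 'joint_pos': array([-5.52274177e+01,  2.05877907e+01,  6.39981064e-01, -1.94098082e-02,
       -7.01354164e+01, -1.65068640e+01]), 'qvel': array([ 0.10868069, -0.02765222,  0.07903968,  0.09799201,  0.05390525,
        0.06741356]), 'tau': array([-2.06292149e-03, -5.84162807e+01,  2.93750113e+01,  7.01550543e+00,
        1.00937078e-02, -5.97693202e-05]), 'tool_pos': array([ 0.21139925, -0.64055271,  0.20311323]), 'orientation': array([ 1.79915019e+02, -6.15397551e-03, -1.61740886e+02]), 'force': array([ 0.4369297 , -0.14312254, -0.6153361 ]), 'moment': array([-0.0432221 , -0.02121592,  0.02983831]), 'gripper_force': 0.0, 'opening': 0.08806644619557602} 0.0188
```

View pics/scene0.png

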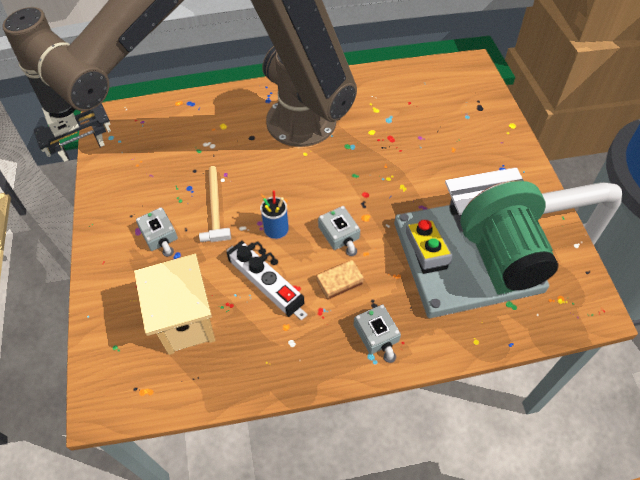

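View pics/top0.png

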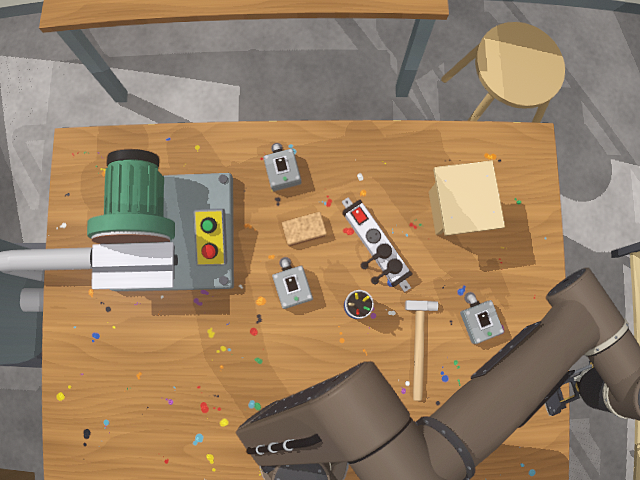

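The scene view shows the arm at upper left, three identical grey boxes, the bar, and the sander at right. In the top view the boxes are at (282,168), (292,288) and (484,320), the red rocker at (360,215), the green button at (208,225) and the red one at (209,251).

Run:
```python
from h import *
import pickle
p,d,cm=pickle.load(open("top0.pkl","rb"))
for n,uv in dict(A=(282,168),B=(292,285),C=(484,320)).items():
    q=onplane(cm,[uv],.056)[0];print(n,q,np.hypot(*q[:2]))
hsv=cv2.cvtColor(p,cv2.COLOR_BGR2HSV)
def comp(n,mask,roi,z):
    x0,y0,x1,y1=roi;m=np.zeros(mask.shape,np.uint8);m[y0:y1,x0:x1]=mask[y0:y1,x0:x1]
    k,l,s,c=cv2.connectedComponentsWithStats(m)
    i=1+s[1:,4].argmax();r=cv2.minAreaRect(np.argwhere(l==i)[:,::-1].astype(np.float32))
    b=cv2.boxPoints(r);ys,xs=np.where(l==i);dd=d[ys,xs];P=pts(cm,d,np.c_[xs,ys])
    print(n,s[i],c[i],r,"ctr",onplane(cm,[c[i]],z)[0].round(4),"depth",np.median(P,0).round(4));print(onplane(cm,b,z)[:,:2].round(4).tolist())
H,S,V=hsv[...,0],hsv[...,1],hsv[...,2]
red=(((H<8)|(H>172))&(S>140)&(V>80)).astype(np.uint8)
grn=((H>45)&(H<85)&(S>120)&(V>60)).astype(np.uint8)
yel=((H>22)&(H<35)&(S>140)).astype(np.uint8)
blk=(V<60).astype(np.uint8)
comp("rocker",red,(340,195,380,235),.05)
comp("green",grn,(195,212,222,240),.118)
comp("stop",red,(195,238,225,265),.11)
comp("yellow",yel,(185,200,235,275),.1)
comp("B",blk,(280,272,305,298),.058)
comp("C",blk,(474,308,496,332),.058)
a=cv2.resize(p[190:310,240:420],None,fx=4,fy=4,interpolation=cv2.INTER_CUBIC)
cv2.imwrite("pics/c1.png",a)
```

```text
A [0.78955811 0.05428141 0.056     ] 0.7914218131176989
B [0.46958326 0.02699516 0.056     ] 0.47035856586450236
C [ 0.37062829 -0.48530954  0.056     ] 0.6106477480208905
rocker [352 207  15  16 129] [359.24806202 215.1627907 ] ((359.1153564453125, 214.92308044433594), (13.867504119873047, 9.707252502441406), 56.30992889404297) ctr [ 0.6579 -0.1546  0.05  ] depth [ 0.6574 -0.154   0.0492]
[[0.6671, -0.1331], [0.6819, -0.1552], [0.6499, -0.1755], [0.6353, -0.1534]]
green [202 220  11  11  92] [207.05434783 224.98913043] ((207.00003051757812, 225.00003051757812), (9.899494171142578, 9.899494171142578), 45.0) ctr [0.6217 0.2454 0.118 ] depth [0.6222 0.2463 0.1151]
[[0.6219, 0.2641], [0.6402, 0.246], [0.6215, 0.2271], [0.6032, 0.2452]]
stop [202 244  14  15 154] [208.2987013  251.28571429] ((208.25003051757812, 251.25003051757812), (13.435027122497559, 12.727920532226562), 45.0) ctr [0.5538 0.2422 0.11  ] depth [0.5546 0.2431 0.107 ]
[[0.5547, 0.2668], [0.5782, 0.2435], [0.553, 0.218], [0.5297, 0.2413]]
yellow [196 211  28  53 927] [209.4768069  236.94714132] ((209.2353057861328, 237.4412078857422), (52.17897033691406, 25.827877044677734), 87.27368927001953) ctr [0.5931 0.2417 0.1   ] depth [0.5944 0.242  0.0889]
[[0.6603, 0.2817], [0.6627, 0.2127], [0.5244, 0.2038], [0.5216, 0.2719]]
B [286 277  12  15  61] [291.1147541  283.26229508] ((291.2385559082031, 283.6284484863281), (12.83487319946289, 8.524654388427734), 73.3007583618164) ctr [0.474  0.0292 0.058 ] depth [0.4769 0.0292 0.0601]
[[0.4862, 0.0446], [0.4926, 0.023], [0.4599, 0.0133], [0.4536, 0.0349]]
C [478 312  12  15 102] [483.61764706 319.1372549 ] ((483.5999755859375, 318.79998779296875), (12.649109840393066, 8.854376792907715), 71.56504821777344) ctr [ 0.3729 -0.4838  0.058 ] depth [ 0.3731 -0.483   0.0591]
[[0.3864, -0.467], [0.3935, -0.4905], [0.3612, -0.5005], [0.3542, -0.4771]]
```

View pics/c1.png

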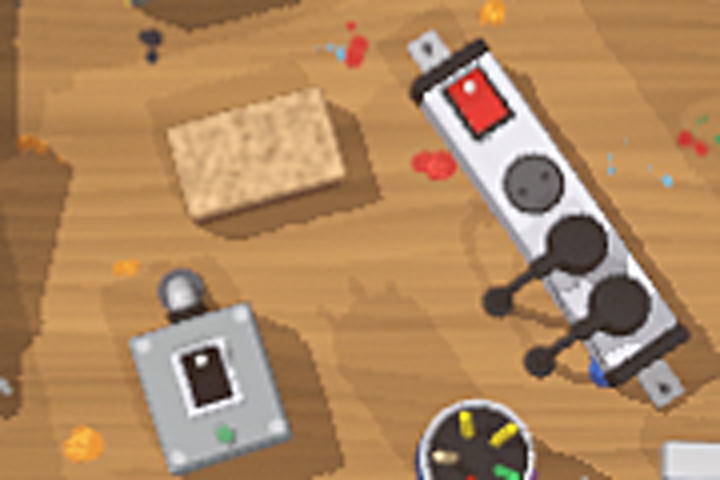

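The crop shows the near box B with its dot and conduit towards image-top (+x world), lamp at the bottom, and the bar's dot at its upper-left end. So B, 0.47 m from the base, is the extractor. I'll go to the bar first with the fingers shut.

```bash
python3 -m crank '[[[0,0,0.03],[0,0,0],-1],[[0,0,0.03],[0,0,0],-1],[[0.0285,0.0308,0],[0,0,1],-1],[[0.0285,0.0308,0],[0,0,1],-1],[[0.0285,0.0308,0],[0,0,1],-1],[[0.0285,0.0308,0],[0,0,1],-1],[[0.0285,0.0308,0],[0,0,1],-1],[[0.0285,0.0308,0],[0,0,1],-1],[[0.0285,0.0308,0],[0,0,1],-1],[[0.0285,0.0308,0],[0,0,1],-1],[[0.0285,0.0308,0],[0,0,1],-1],[[0.0285,0.0308,0],[0,0,1],-1]]' && python3 -m crank '[[[0.0285,0.0308,0],[0,0,1],-1],[[0.0285,0.0308,0],[0,0,1],-1],[[0.0285,0.0308,0],[0,0,1],-1],[[0.0285,0.0308,0],[0,0,1],-1],[[0.0285,0.0308,0],[0,0,1],-1],[[0.0285,0.0308,0],[0,0,1],-1],[[0,0,-0.04],[0,0,0],-1],[[0,0,-0.03],[0,0,0],-1],[[0,0,0],[0,0,0],-1],[[0,0,0],[0,0,0],-1]]'
python3 - <<'E'
from h import *
import pickle
o=ctrl.get_obs();cm=imaging.camera_model("wrist");p,d=imaging.snapshot("wrist");cv2.imwrite("pics/w1.png",p);pickle.dump((p,d,cm),open("w1.pkl","wb"))
print(o["tool_pos"],o["orientation"],o["joint_pos"],o["opening"])
E
```

```text
clock: 1.3
tool_pos: [0.4973, -0.3314, 0.2637]
orientation: [180.0, -0.0, -151.7]
force: [1.2, -0.9, 0.1]
opening: 0.0016
gripper_force: 0.0
clock: 2.3
tool_pos: [0.6675, -0.1485, 0.1942]
orientation: [180.0, -0.1, -145.7]
force: [-0.2, -0.5, 1.0]
opening: 0.0004
gripper_force: 0.0
[ 0.66748086 -0.14851277  0.19419324] [ 1.79999176e+02 -7.94028164e-02 -1.45723791e+02] [ 3.76979158e+00  2.17257270e+01  1.14538887e+00  4.22783625e-02
 -6.94884964e+01 -5.95084213e+01] 0.0003657436188548427
```

View pics/w1.png

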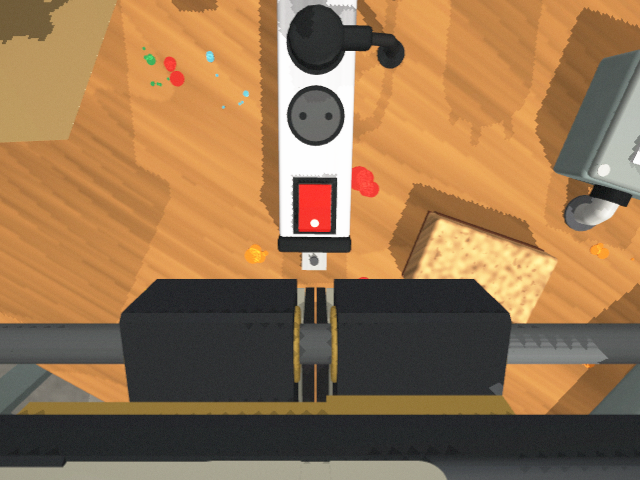

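The wrist view shows the bar running straight down the image (yaw is right), with the rocker at about (315,207) and its dot at (315,223). Next I measure it.

```bash
cat >> h.py <<'E'
def rocker(p,cm,mask,zc):
    k,l,s,c=cv2.connectedComponentsWithStats(mask.astype(np.uint8));i=1+s[1:,4].argmax()
    r=cv2.minAreaRect(np.argwhere(l==i)[:,::-1].astype(np.float32));b=cv2.boxPoints(r)
    return r,onplane(cm,b,zc)[:,:2],onplane(cm,[r[0]],zc)[0]
E
python3 - <<'E'
from h import *
import pickle
p,d,cm=pickle.load(open("w1.pkl","rb"))
hsv=cv2.cvtColor(p,cv2.COLOR_BGR2HSV);H,S,V=cv2.split(hsv)
m=((H<8)|(H>172))&(S>140)&(V>80);m[:,:285]=0;m[:,342:]=0;m[:170]=0;m[245:]=0
r,b,c=rocker(p,cm,m,.052);print(r,b.round(4).tolist(),c)
ys,xs=np.where(m);P=pts(cm,d,np.c_[xs,ys]);print(P.mean(0),P.min(0),P.max(0))
w=(S<60)&(V>200);w[:215]=0;w[232:]=0;w[:,305:]&=True;w[:,:304]=0;w[:,327:]=0
ys,xs=np.where(w);print("dot",onplane(cm,[(xs.mean(),ys.mean())],.056),len(xs))
# white bar edges
w=(S<60)&(V>180);w[:,:260]=0;w[:,370:]=0;w[:140]=0;w[235:]=0
ys,xs=np.where(w);E=np.array([(xs[ys==y].min(),y) for y in range(150,235,5)]+[(xs[ys==y].max(),y) for y in range(150,235,5)])
q=onplane(cm,E,.044);n=len(q)//2
for h in(q[:n],q[n:]): f=cv2.fitLine(h[:,:2].astype(np.float32),cv2.DIST_HUBER,0,.01,.01).ravel();print(np.degrees(np.arctan2(f[1],f[0])),f)
E
```

```text
((314.34503173828125, 207.50820922851562), (32.41938400268555, 47.700767517089844), 1.3639276027679443) [[0.6806, -0.1553], [0.6495, -0.175], [0.6363, -0.1546], [0.667, -0.1343]] [ 0.65814717 -0.15492458  0.052     ]
[ 0.65765192 -0.15528753  0.0537843 ] [ 0.60939488 -0.18760829  0.04354701] [ 0.68083518 -0.13426514  0.37511118]
dot [[ 0.66736318 -0.14868218  0.056     ]] 47
34.020462 [ 0.8288378   0.559489    0.66284186 -0.18435127]
33.984097 [ 0.82919276  0.55896276  0.6294775  -0.14109293]
```

```bash
python3 -m crank '[[[0.001,0.0005,-0.04],[0,0,-0.3],-1],[[0,0,-0.04],[0,0,0],-1],[[0,0,-0.04],[0,0,0],-1],[[0,0,-0.01],[0,0,0],-1],[[0,0,-0.005],[0,0,0],-1],[[0,0,-0.005],[0,0,0],-1],[[0,0,-0.004],[0,0,0],-1],[[0,0,0],[0,0,0],-1]]'
```

```text
clock: 3.15
tool_pos: [0.6692, -0.1477, 0.051]
orientation: [-180.0, 0.1, -146.0]
force: [0.5, -0.4, -0.1]
opening: 0.0006
gripper_force: 0.0
```

```bash
python3 -m crank '[[[0,0,-0.0015],[0,0,0],-1],[[0,0,0],[0,0,0],-1]]'; python3 -m crank '[[[0,0,0.03],[0,0,0],-1],[[0,0,0.04],[0,0,0],-1],[[0,0,0.04],[0,0,0],-1],[[0,0,0.035],[0,0,0],-1],[[0,0,0],[0,0,0],-1],[[0,0,0],[0,0,0],-1]]'
python3 - <<'E'
from h import *
cm=imaging.camera_model("wrist");p,d=imaging.snapshot("wrist")
print(ctrl.get_obs()["tool_pos"])
hsv=cv2.cvtColor(p,cv2.COLOR_BGR2HSV);H,S,V=cv2.split(hsv)
import pickle
p0,d0,c0=pickle.load(open("w1.pkl","rb"))
for q,dd,c in((p0,d0,c0),(p,d,cm)):
    print([pts(c,dd,[(315,y)])[0].round(4)[2] for y in range(185,234,6)])
cv2.imwrite("pics/w2.png",np.hstack([cv2.resize(x[160:260,260:380],None,fx=3,fy=3) for x in(p0,p)]))
E
```

```text
clock: 3.35
tool_pos: [0.6688, -0.1476, 0.049]
orientation: [-180.0, 0.0, -146.0]
force: [-0.1, -0.3, -0.0]
opening: 0.0006
gripper_force: 0.0
clock: 3.95
tool_pos: [0.669, -0.1475, 0.1949]
orientation: [-179.9, 0.1, -146.0]
force: [-0.2, -0.2, -0.9]
opening: 0.0001
gripper_force: 0.0
[ 0.66820846 -0.14751037  0.19336579]
[np.float64(0.0511), np.float64(0.0495), np.float64(0.049), np.float64(0.0502), np.float64(0.0508), np.float64(0.0533), np.float64(0.0551), np.float64(0.059), np.float64(0.0473)]
[np.float64(0.0506), np.float64(0.0515), np.float64(0.0502), np.float64(0.0503), np.float64(0.0521), np.float64(0.0522), np.float64(0.0552), np.float64(0.0521), np.float64(0.0437)]
```

View pics/w2.png

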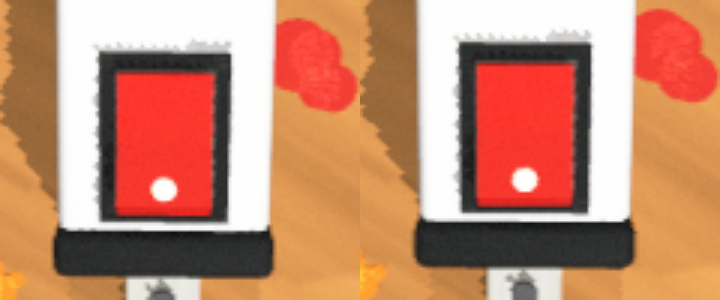

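The two crops (before, after) look nearly the same, so the picture alone doesn't show whether it switched. I'll compare averaged depth profiles along the rocker.

Run:
```python
from h import *
import pickle
a=pickle.load(open("w1.pkl","rb"))
cm=imaging.camera_model("wrist");p,d=imaging.snapshot("wrist");b=(p,d,cm);pickle.dump(b,open("w2.pkl","wb"))
for q,dd,c in(a,b):
    R=[]
    for v in range(150,246,4):
        g=np.array([(u,w) for u in range(303,327) for w in range(v,v+4)]);P=pts(c,dd,g);P=P[dd[g[:,1],g[:,0]]>0]
        m=np.median(P,0);s=((m[:2]-[.658,-.155])@[.829,.559])*1e3;R.append((round(float(s),1),round(float(m[2]*1e3),1)))
    print(R)
    C=np.array(c["R"]).T@-np.array(c["t"]);print("cam",C, dd[340:420,315][::20])
```

```text
[(-41.2, 44.1), (-38.2, 44.1), (-35.2, 44.2), (-32.2, 44.0), (-29.2, 44.1), (-26.2, 44.1), (-23.2, 44.1), (-20.4, 47.2), (-17.4, 46.5), (-14.8, 50.0), (-11.7, 50.1), (-8.6, 50.0), (-5.5, 49.9), (-2.6, 50.1), (0.5, 50.4), (3.3, 51.6), (6.1, 53.0), (9.0, 54.2), (11.7, 55.5), (14.7, 56.4), (19.7, 48.0), (24.2, 44.0), (27.0, 45.7), (29.9, 46.2)]
cam [ 0.60939488 -0.18760829  0.37511118] [0.08292879 0.08359446 0.42570692 0.43078047]
[(-39.8, 44.1), (-36.9, 43.9), (-33.9, 44.3), (-30.9, 44.1), (-27.9, 44.2), (-24.9, 44.1), (-22.1, 45.5), (-19.1, 47.0), (-16.4, 49.7), (-13.5, 50.1), (-10.5, 50.2), (-7.5, 50.0), (-4.3, 50.0), (-1.3, 50.0), (1.7, 50.8), (4.4, 52.2), (7.2, 53.3), (10.0, 54.7), (12.8, 56.1), (16.3, 55.8), (21.3, 46.8), (25.4, 44.1), (28.1, 46.1), (31.4, 46.1)]
cam [ 0.6096807  -0.18649368  0.37414537] [0.0825553  0.08357213 0.4239362  0.4290019 ]
```

Run:
```python
from h import *
import pickle
p,d,c=pickle.load(open("w2.pkl","rb"))
o=ctrl.get_obs();from scipy.spatial.transform import Rotation as Ro
M=Ro.from_euler("xyz",o["orientation"],degrees=True).as_matrix();T=o["tool_pos"]
for b in(0,.01,.02,.03,.05,.08):
    X=T-M[:,2]*b
    print(b,cv2.projectPoints(X,cv2.Rodrigues(np.array(c["R"]))[0],np.array(c["t"]),np.array(c["mtx"]),np.array(c["D"]))[0].ravel())
g=np.array([(u,v) for v in range(270,400,2) for u in range(280,352,2)]);P=pts(c,d,g);L=(P-T)@M
z=L[:,2];ok=(d[g[:,1],g[:,0]]>0)&(z<.1)
print("tool-frame z max",z[ok].max());s=ok&(z>-.03)
print(L[s].min(0),L[s].max(0),g[s].min(0),g[s].max(0))
for v in range(280,400,8):print(v,[(u,*(L[(g==(u,v)).all(1)][0]*1e3).round().astype(int)) for u in(290,300,306,316,326,334)])
```

```text
0 [314.38506225 287.9424838 ]
0.01 [314.33746722 296.41339252]
0.02 [314.2846055  305.82175889]
0.03 [314.22555198 316.33226549]
0.05 [314.08394271 341.53678773]
0.08 [313.78359914 394.99627545]
tool-frame z max -0.023855930204251998
[ 0.0082769  -0.00615045 -0.02981715] [ 0.01109384  0.00676136 -0.02385593] [298 288] [332 296]
280 [(290, np.int64(39), np.int64(-5), np.int64(-95)), (300, np.int64(-66), np.int64(-14), np.int64(191)), (306, np.int64(-67), np.int64(-8), np.int64(193)), (316, np.int64(-67), np.int64(1), np.int64(193)), (326, np.int64(-67), np.int64(10), np.int64(193)), (334, np.int64(38), np.int64(4), np.int64(-94))]
288 [(290, np.int64(39), np.int64(-5), np.int64(-100)), (300, np.int64(11), np.int64(-5), np.int64(-29)), (306, np.int64(9), np.int64(-3), np.int64(-25)), (316, np.int64(-74), np.int64(1), np.int64(193)), (326, np.int64(-75), np.int64(10), np.int64(193)), (334, np.int64(37), np.int64(4), np.int64(-95))]
296 [(290, np.int64(39), np.int64(-4), np.int64(-104)), (300, np.int64(11), np.int64(-5), np.int64(-36)), (306, np.int64(10), np.int64(-3), np.int64(-33)), (
[... 3119 characters left out ...]
p.int64(0), np.int64(4), np.int64(-70)), (334, np.int64(24), np.int64(4), np.int64(-109))]
384 [(290, np.int64(25), np.int64(-4), np.int64(-113)), (300, np.int64(6), np.int64(-4), np.int64(-84)), (306, np.int64(-3), np.int64(-2), np.int64(-70)), (316, np.int64(-176), np.int64(1), np.int64(192)), (326, np.int64(-3), np.int64(4), np.int64(-70)), (334, np.int64(19), np.int64(4), np.int64(-104))]
392 [(290, np.int64(23), np.int64(-4), np.int64(-113)), (300, np.int64(5), np.int64(-4), np.int64(-85)), (306, np.int64(-6), np.int64(-2), np.int64(-70)), (316, np.int64(-184), np.int64(1), np.int64(191)), (326, np.int64(-6), np.int64(4), np.int64(-70)), (334, np.int64(18), np.int64(4), np.int64(-105))]
```

The rocker is still off. In the wrist depth the shut fingertips end about 24 mm short of the reported TCP, which explains the zero force at z = 0.049. I'll go down again in small steps and watch the force.

```bash
python3 -m crank '[[[0,0,-0.05],[0,0,0],-1],[[0,0,-0.05],[0,0,0],-1],[[0,0,-0.045],[0,0,0],-1],[[0,0,-0.006],[0,0,0],-1],[[0,0,-0.004],[0,0,0],-1],[[0,0,0],[0,0,0],-1]]';for i in 1; do python3 -m crank '[[[0,0,-0.003],[0,0,0],-1],[[0,0,0],[0,0,0],-1]]';python3 -m crank '[[[0,0,-0.003],[0,0,0],-1],[[0,0,0],[0,0,0],-1]]'; done
```

```text
clock: 4.65
tool_pos: [0.6696, -0.1478, 0.0397]
orientation: [-179.9, 0.0, -146.0]
force: [0.4, 1.4, 0.7]
opening: 0.0003
gripper_force: 0.0
clock: 4.85
tool_pos: [0.6695, -0.1477, 0.0372]
orientation: [-179.9, 0.1, -146.0]
force: [-1.1, -0.1, -0.3]
opening: 0.0003
gripper_force: 0.0
clock: 5.05
tool_pos: [0.6698, -0.1476, 0.0336]
orientation: [-179.9, 0.1, -146.0]
force: [0.9, 0.6, 3.7]
opening: 0.0006
gripper_force: 1.6
```

```bash
python3 -m crank '[[[0,0,-0.002],[0,0,0],-1],[[0,0,0],[0,0,0],-1]]';python3 -m crank '[[[0,0,-0.002],[0,0,0],-1],[[0,0,0],[0,0,0],-1]]';python3 -m crank '[[[0,0,-0.002],[0,0,0],-1],[[0,0,0],[0,0,0],-1]]'
```

```text
clock: 5.25
tool_pos: [0.6684, -0.1476, 0.0305]
orientation: [180.0, -0.0, -146.0]
force: [0.3, 0.8, -0.7]
opening: 0.0009
gripper_force: 0.0
clock: 5.45
tool_pos: [0.6677, -0.1478, 0.0276]
orientation: [179.9, -0.1, -146.0]
force: [-0.2, -0.5, -0.4]
opening: 0.0003
gripper_force: 0.0
clock: 5.65
tool_pos: [0.668, -0.1478, 0.0274]
orientation: [180.0, -0.1, -146.0]
force: [-5.1, 0.9, 9.4]
opening: 0.0004
gripper_force: 5.1
```

```bash
python3 -m crank '[[[0,0,0.03],[0,0,0],-1],[[0,0,0.05],[0,0,0],-1],[[0,0,0.045],[0,0,0],-1],[[0,0,0.043],[0,0,0],-1],[[0,0,0],[0,0,0],-1]]'
python3 - <<'E'
from h import *
c=imaging.camera_model("wrist");p,dd=imaging.snapshot("wrist");R=[];print(ctrl.get_obs()["tool_pos"])
for v in range(166,236,4):
        g=np.array([(u,w) for u in range(303,327) for w in range(v,v+4)]);P=pts(c,dd,g)
        m=np.median(P,0);s=((m[:2]-[.658,-.155])@[.829,.559])*1e3;R.append((round(float(s),1),round(float(m[2]*1e3),1)))
print(R)
E
```

```text
clock: 6.15
tool_pos: [0.6718, -0.1484, 0.202]
orientation: [-179.6, 0.5, -146.0]
force: [0.9, -0.4, -0.8]
opening: 0.0007
gripper_force: 0.0
[ 0.67021017 -0.14789578  0.19829905]
[(-23.6, 44.1), (-20.8, 47.2), (-18.0, 48.7), (-15.5, 53.9), (-12.6, 55.9), (-9.5, 54.7), (-6.2, 53.2), (-2.8, 51.6), (0.5, 50.3), (3.7, 49.7), (7.0, 49.8), (10.1, 49.8), (13.4, 49.8), (16.5, 50.0), (20.5, 47.1), (24.3, 43.9), (27.3, 45.9), (30.5, 46.2)]
```

The power bar is on: its ON half is level at 50 mm and the other half is raised. On to the extractor.

```bash
python3 -m crank '[[[-0.0308,0.03,0],[0,0,-2.9],-1],[[-0.0308,0.03,0],[0,0,-2.9],-1],[[-0.0308,0.03,0],[0,0,-2.9],-1],[[-0.0308,0.03,0],[0,0,-2.9],-1],[[-0.0308,0.03,0],[0,0,-2.9],-1],[[-0.0308,0.03,0],[0,0,-2.9],-1],[[0,0,0],[0,0,0],-1],[[0,0,0],[0,0,0],-1],[[0,0,0],[0,0,0],-1]]'
python3 - <<'E'
from h import *
import pickle
o=ctrl.get_obs();cm=imaging.camera_model("wrist");p,d=imaging.snapshot("wrist");cv2.imwrite("pics/w3.png",p);pickle.dump((p,d,cm),open("w3.pkl","wb"))
print(o["tool_pos"],o["orientation"],o["joint_pos"])
E
```

```text
clock: 7.1
tool_pos: [0.4838, 0.032, 0.1939]
orientation: [-180.0, -0.1, -163.4]
force: [0.4, -0.2, -0.2]
opening: 0.0007
gripper_force: 0.0
[0.48378912 0.03202309 0.19388184] [-1.79987002e+02 -5.70895372e-02 -1.63414556e+02] [ 2.70917999e+01  2.85378848e+00 -2.34091902e+01  2.64189980e-03
 -6.37955239e+01 -1.00507517e+02]
```

View pics/w3.png

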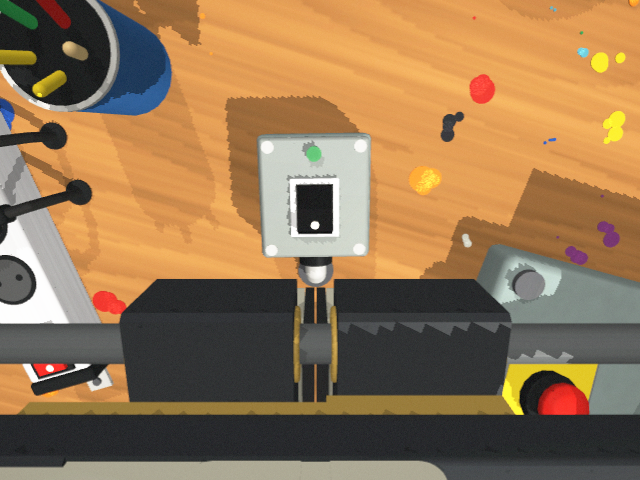

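The wrist view shows the extractor box with its rocker at (315,209), dot at (315,225), lamp at (314,154) and conduit at (316,272).

Run:
```python
from h import *
import pickle
p,d,c=pickle.load(open("w3.pkl","rb"));V=p.max(2)
m=V<70;m[:178]=0;m[242:]=0;m[:,:290]=0;m[:,340:]=0
r,b,cc=rocker(p,c,m,.061);print(r,b.round(4).tolist(),cc)
a=np.radians(16.6);R=[]
for v in range(170,282,4):
    g=np.array([(u,w) for u in range(306,325) for w in range(v,v+4)]);q=np.median(pts(c,d,g),0)
    R.append((round(float((q[:2]-[.473,.029])@[np.cos(a),np.sin(a)])*1e3,1),round(float(q[2]*1e3),1)))
print(R)
w=(p.min(2)>225)
for uv in[(268,147),(361,147),(272,250),(359,250)]:
    ys,xs=np.where(w[uv[1]-9:uv[1]+9,uv[0]-9:uv[0]+9]);print(onplane(c,[(xs.mean()+uv[0]-9,ys.mean()+uv[1]-9)],.0535)[0].round(4),len(xs))
```

```text
((314.5, 209.0), (48.0, 35.0), 90.0) [[0.4589, 0.0114], [0.4516, 0.0358], [0.486, 0.0464], [0.4935, 0.0213]] [0.47227433 0.0286406  0.061     ]
[(-27.6, 53.1), (-24.6, 53.1), (-21.9, 55.8), (-18.9, 55.7), (-16.4, 59.0), (-13.6, 59.0), (-10.6, 59.0), (-7.6, 59.0), (-4.6, 59.0), (-1.6, 59.2), (1.1, 60.1), (4.0, 61.3), (6.8, 62.3), (9.5, 63.9), (12.2, 65.1), (15.8, 63.9), (20.9, 55.9), (24.6, 53.1), (27.7, 53.1), (30.9, 53.2), (34.1, 53.1), (38.0, 52.5), (45.5, 37.4), (49.0, 37.4), (54.4, 31.0), (58.1, 30.6), (62.3, 29.4), (68.0, 23.6)]
[ 0.4395 -0.0174  0.0535] 128
[0.4192 0.0475 0.0535] 127
[0.514  0.006  0.0535] 100
[0.4938 0.0708 0.0535] 106
```

```bash
python3 -m crank '[[[0.001,0.0003,-0.05],[0,0,0.6],-1],[[0,0,-0.05],[0,0,0],-1],[[0,0,-0.044],[0,0,0],-1],[[0,0,0],[0,0,0],-1],[[0,0,-0.003],[0,0,0],-1],[[0,0,-0.003],[0,0,0],-1],[[0,0,-0.003],[0,0,0],-1],[[0,0,0],[0,0,0],-1]]';python3 -m crank '[[[0,0,-0.002],[0,0,0],-1],[[0,0,0],[0,0,0],-1]]';python3 -m crank '[[[0,0,-0.002],[0,0,0],-1],[[0,0,0],[0,0,0],-1]]'
```

```text
clock: 7.95
tool_pos: [0.4862, 0.0331, 0.043]
orientation: [180.0, 0.2, -162.8]
force: [1.5, 0.1, 3.8]
opening: 0.0006
gripper_force: 1.6
clock: 8.15
tool_pos: [0.4853, 0.033, 0.0401]
orientation: [180.0, 0.1, -162.8]
force: [0.1, -1.7, 0.3]
opening: 0.0003
gripper_force: 0.3
clock: 8.35
tool_pos: [0.4837, 0.0323, 0.0369]
orientation: [180.0, -0.1, -162.9]
force: [-0.2, 0.1, 0.6]
opening: 0.0004
gripper_force: 0.0
```

```bash
python3 -m crank '[[[0,0,-0.0015],[0,0,0],-1],[[0,0,0],[0,0,0],-1]]'; python3 -m crank '[[[0,0,0.03],[0,0,0],-1],[[0,0,0.05],[0,0,0],-1],[[0,0,0.05],[0,0,0],-1],[[0,0,0.03],[0,0,0],-1],[[0,0,0],[0,0,0],-1],[[0,0,0],[0,0,0],-1]]'
python3 - <<'E'
from h import *
c=imaging.camera_model("wrist");p,d=imaging.snapshot("wrist");R=[];print(ctrl.get_obs()["tool_pos"])
a=np.radians(17)
for v in range(180,244,4):
    g=np.array([(u,w) for u in range(306,325) for w in range(v,v+4)]);q=np.median(pts(c,d,g),0)
    R.append((round(float((q[:2]-[.4722,.0286])@[np.cos(a),np.sin(a)])*1e3,1),round(float(q[2]*1e3),1)))
print(R)
E
```

```text
clock: 8.55
tool_pos: [0.484, 0.0324, 0.0363]
orientation: [-180.0, -0.1, -162.8]
force: [-3.8, 0.7, 10.4]
opening: 0.0005
gripper_force: 5.5
clock: 9.15
tool_pos: [0.4845, 0.0327, 0.1962]
orientation: [180.0, 0.0, -162.8]
force: [-1.2, 0.7, -1.0]
opening: 0.0002
gripper_force: 0.0
[0.48396754 0.03252927 0.19524929]
[(-18.4, 57.0), (-16.0, 61.9), (-13.5, 65.3), (-10.4, 64.1), (-7.1, 62.4), (-4.0, 61.2), (-0.8, 60.0), (2.5, 59.0), (5.4, 58.7), (8.6, 59.0), (11.6, 59.0), (14.7, 59.0), (17.9, 58.6), (22.0, 55.5), (25.6, 53.1), (28.9, 53.2)]
```

The extractor is on. Now to the sander: up, turn the closing line along the slope, and stand off above the green button with the tilt on.

```bash
python3 -m crank '[[[0,0,0.04],[0,0,0],-1],[[0,0,0.04],[0,0,0],-1],[[0.0131,0.0235,0],[0,0,8.4],-1],[[0.0131,0.0235,0],[0,0,8.4],-1],[[0.0131,0.0235,0],[0,0,8.4],-1],[[0.0131,0.0235,0],[0,0,8.4],-1],[[0.0131,0.0235,0],[0,0,8.4],-1],[[0.0131,0.0235,0],[0,0,8.4],-1],[[0.0131,0.0235,0],[0,0,8.4],-1],[[0.0131,0.0235,0],[0,0,8.4],-1],[[0.0131,0.0235,0],[0,0,8.4],-1],[[0,0,0],[0,0,0],-1]]'; python3 -m crank '[[[0,0,0],[0.4,-7.45,0],-1],[[0,0,0],[0.4,-7.45,0],-1],[[0,0,-0.03],[0,0,0],-1],[[0,0,-0.03],[0,0,0],-1],[[0,0,-0.02],[0,0,0],-1],[[0,0,0],[0,0,0],-1],[[0,0,0],[0,0,0],-1]]'
python3 - <<'E'
from h import *
import pickle
o=ctrl.get_obs();cm=imaging.camera_model("wrist");p,d=imaging.snapshot("wrist");cv2.imwrite("pics/w4.png",p);pickle.dump((p,d,cm,o),open("w4.pkl","wb"))
print(o["tool_pos"],o["orientation"],o["joint_pos"])
E
```

```text
clock: 10.4
tool_pos: [0.6029, 0.2461, 0.2721]
orientation: [179.7, -0.2, -86.9]
force: [-0.3, -0.4, -1.3]
opening: 0.0006
gripper_force: 0.0
clock: 11.1
tool_pos: [0.6025, 0.2436, 0.1955]
orientation: [-165.1, 0.0, -87.3]
force: [0.6, 0.4, 0.7]
opening: 0.0007
gripper_force: 0.0
[0.60246001 0.24356468 0.19548137] [-1.65148050e+02  2.45428455e-03 -8.72697220e+01] [ 45.1920035   10.05789129 -22.05803991  13.54551711 -47.61909584
 -50.71801394]
```

View pics/w4.png

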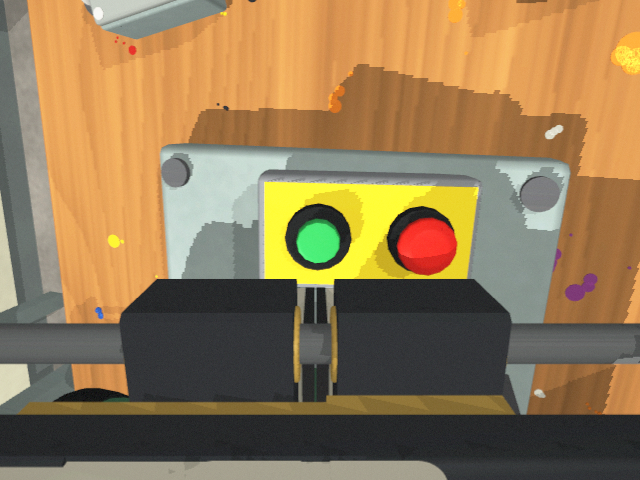

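The wrist view shows the console square to the image, with the green button at (318,241), under the finger line at x≈315, and the red one at (427,246). I'll measure the green top and the line from the tip to it.

Run:
```python
from h import *
import pickle
from scipy.spatial.transform import Rotation as Ro
p,d,c,o=pickle.load(open("w4.pkl","rb"))
H,S,V=cv2.split(cv2.cvtColor(p,cv2.COLOR_BGR2HSV))
M=Ro.from_euler("xyz",o["orientation"],degrees=True).as_matrix();T=o["tool_pos"]
m=(H>45)&(H<85)&(S>120)&(V>150);m[:205]=0;m[275:]=0;m[:,:290]=0;m[:,350:]=0
ys,xs=np.where(m);P=pts(c,d,np.c_[xs,ys])
u,s,vt=np.linalg.svd(P-P.mean(0),full_matrices=False)
L=(P-T)@M;top=L[:,2]<np.median(L[:,2])+.0025
G=P[top];print("green",G.mean(0),(G.min(0)+G.max(0))/2,"tool",L[top].min(0),L[top].max(0),L[top].mean(0))
y=(H>22)&(H<35)&(S>140);y[:180]=0;y[280:]=0;y[:,:265]=0;y[:,470:]=0
ys,xs=np.where(y);P=pts(c,d,np.c_[xs,ys]);q=P[abs(P[:,2]-np.median(P[:,2]))<.03]
n=np.linalg.svd(q-q.mean(0),full_matrices=False)[2][2];n*=np.sign(n[2]);print("n",n,"tool z",-M[:,2],"tilt",np.arccos(n[2]))
```

```text
green [0.62060629 0.24416216 0.11857343] [0.59649289 0.21461431 0.24146923] tool [-0.01320026 -0.01110336 -0.18093045] [0.06978623 0.01478412 0.08198094] [0.00027087 0.00216557 0.07899185]
n [-0.25805545 -0.00861298  0.96609171] tool z [-0.25602933 -0.01225109  0.96659138] tilt 0.261157676168501
```

```bash
python3 -m crank '[[[0.0082,0.0005,-0.039],[0,0,0],-1],[[0.0102,0.0005,-0.0387],[0,0,0],-1],[[0.0036,0.0002,-0.0135],[0,0,0],-1],[[0,0,0],[0,0,0],-1],[[0,0,0],[0,0,0],-1]]'; python3 -m crank '[[[0.001,0,-0.0039],[0,0,0],-1],[[0,0,0],[0,0,0],-1]]'; python3 -m crank '[[[0.0005,0,-0.002],[0,0,0],-1],[[0,0,0],[0,0,0],-1]]'; python3 -m crank '[[[0.0005,0,-0.002],[0,0,0],-1],[[0,0,0],[0,0,0],-1]]'
```

```text
clock: 11.65
tool_pos: [0.6255, 0.2457, 0.1062]
orientation: [-165.0, 0.1, -87.2]
force: [-0.1, -0.1, 0.5]
opening: 0.0005
gripper_force: 0.0
clock: 11.85
tool_pos: [0.6261, 0.2458, 0.1021]
orientation: [-165.0, 0.2, -87.2]
force: [0.2, -0.4, 0.0]
opening: 0.0003
gripper_force: 0.0
clock: 12.05
tool_pos: [0.6262, 0.2455, 0.0992]
orientation: [-165.1, 0.1, -87.2]
force: [0.4, 0.5, 0.4]
opening: 0.0007
gripper_force: 0.0
clock: 12.25
tool_pos: [0.6266, 0.2453, 0.0967]
orientation: [-165.1, 0.1, -87.2]
force: [0.7, -0.3, 0.4]
opening: 0.0006
gripper_force: 0.0
```

```bash
python3 -m crank '[[[0.0005,0,-0.002],[0,0,0],-1],[[0,0,0],[0,0,0],-1]]'; python3 -m crank '[[[0.0005,0,-0.002],[0,0,0],-1],[[0,0,0],[0,0,0],-1]]'; python3 -m crank '[[[0.0005,0,-0.002],[0,0,0],-1],[[0,0,0],[0,0,0],-1]]'; python3 -m crank '[[[0.0005,0,-0.001],[0,0,0],-1],[[0,0,0],[0,0,0],-1]]'
```

```text
clock: 12.45
tool_pos: [0.6272, 0.2453, 0.0948]
orientation: [-165.1, 0.1, -87.2]
force: [-1.5, -0.2, 3.0]
opening: 0.0006
gripper_force: 1.2
clock: 12.65
tool_pos: [0.6278, 0.2454, 0.0929]
orientation: [-165.1, 0.1, -87.2]
force: [-2.1, -0.5, 2.9]
opening: 0.0005
gripper_force: 1.7
clock: 12.85
tool_pos: [0.6283, 0.2454, 0.0909]
orientation: [-165.1, 0.1, -87.2]
force: [-1.8, -1.3, 4.5]
opening: 0.0006
gripper_force: 2.3
clock: 13.05
tool_pos: [0.6285, 0.2454, 0.0906]
orientation: [-165.1, 0.1, -87.2]
force: [-7.3, -0.5, 9.5]
opening: 0.0007
gripper_force: 5.6
```

```bash
python3 -m crank '[[[0.0001,0,-0.001],[0,0,0],-1],[[0,0,0],[0,0,0],-1],[[0,0,0],[0,0,0],-1]]'; python3 -m crank '[[[-0.006,-0.0003,0.02],[0,0,0],-1],[[-0.0102,-0.0005,0.0387],[0,0,0],-1],[[-0.0102,-0.0005,0.0387],[0,0,0],-1],[[0,0,0.03],[0,0,0],-1],[[0,0,0],[0,0,0],-1],[[0,0,0],[0,0,0],-1]]'
python3 - <<'E'
from h import *
p,d=imaging.snapshot("wrist");q,_=imaging.snapshot("top");s,_=imaging.snapshot("scene")
cv2.imwrite("pics/end.png",np.hstack([cv2.resize(p,(400,300)),cv2.resize(s,(400,300))]));print(ctrl.get_obs()["tool_pos"])
E
```

```text
clock: 13.35
tool_pos: [0.6285, 0.2454, 0.0904]
orientation: [-165.0, 0.1, -87.2]
force: [-10.7, -0.7, 16.8]
opening: 0.0007
gripper_force: 9.5
clock: 13.95
tool_pos: [0.6023, 0.2443, 0.2166]
orientation: [-165.0, 0.2, -87.2]
force: [-1.0, -0.1, -1.1]
opening: 0.0005
gripper_force: 0.0
[0.60173031 0.24346425 0.21452216]
```

View pics/end.png

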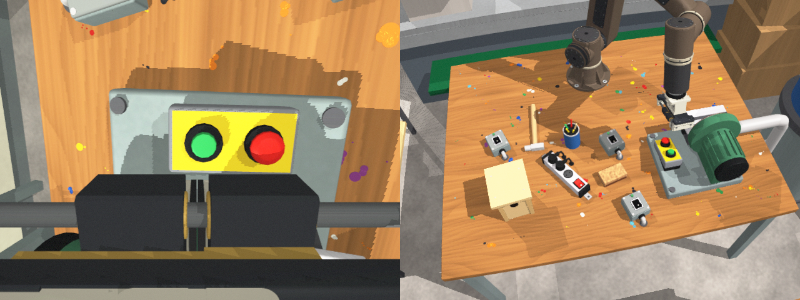

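In the final pictures the green button is back out at (203,145), the red one is untouched at (265,147), everything on the bench is in place, and the gripper is clear.

```bash
python3 -c "from plant import close_job; print(close_job())"
```

```text
the job is handed in; nothing more can be done
None
```

The power bar and then the extractor were switched on (depth images show both rockers in the ON position), then the green start button was pressed to its stop and released, and the job is handed in at about 14 s of the 51 s.

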